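# Pin the retaining bar across a badge bin

### The arm

A 7-joint arm with a two-finger parallel gripper is mounted at the origin on the work surface. World frame = base frame: x ahead of the robot, y to its left, z up, the work surface at z = 0. Lengths are in m, angles in rad, forces in N, time in s.
With the tool pointing down it reaches from about 0.35 to 0.9 m from the base axis. Payload 19.9 kg.
Tool frame: the origin (TCP) lies at the very end of the fingers, on their centre line; the grasp point (between the pads) lies ctrl.tcp_to_grasp behind it (ctrl.tcp_to_grasp is the distance from the TCP to the grasp point, in m); z points along the fingers, y is the line along which they close (so a half turn about z gives the same grasp; the last joint's range is limited). The gripper opens to 85 mm and grips with 20 to 120 N. Pads are 22 mm wide; open, the fingers measure 114 mm over their backs; the gripper's body (76 mm by 85 mm) begins 54 mm behind the grasp point. The pads swing forward as they close: fully open they stand 13 mm farther back than shut.
Start: joints at [-0.042, 0.417, -0.01, 1.614, 0.005, 1.111, -0.053], TCP at [0.625, 0, 0.231] pointing down, gripper open.
Joint ranges: [-2.81, 2.81], [-0.39, 2.02], [-1.27, 1.25], [0.06, 2.57], [-1.19, 4.33], [0.19, 2], [-2.82, 2.82]. Speed limits (rad/s): [1.89, 1.89, 2.39, 2.39, 3.01, 3.01, 3.01].

### API

Orientations are given as a unit quaternion [w, x, y, z].
In Python, from station import telemetry, get_image, order, spot_in, trace, ctrl gives the robot as it stands.
- The arm moves only by the tool servo_tool, never from a script. Its argument "increments" is a list of rows, each an object with "linear": the shift along the tool's x, y, z in cm, a list of three; "spin": the turn about the tool's z in degrees. A call has 1 to 12 rows; each row is the pose to reach, as a shift and turn from the pose commanded when the call began, along the tool's axes at that moment; what a row does not reach only later rows make up. A row lasts 1/12 s, in which the tool goes at most 41.7 mm and 7.16 degrees, less where a joint would pass 70% of its speed; a pose out of reach is approached as far as the arm can. A call with a gripper value outside its range is refused whole. "grip" is the gripper's target within -1 to 1 (fully open at 1, half-way at 0, shut at -1), set as the call begins (left out, the last holds). The fingers move at their own pace and stop on an object; the grip force is fixed at half the most. Time passes only in rows, so rows that repeat a pose let the fingers close. It gives the time, the measured TCP pose, the force, the opening and the grip force at its end, in the units of the state.
- telemetry.read_state(): the state, without advancing time (a new reading comes with each control period).
- get_image(name): name is "scene" or "side" or "wrist"; returns a dict with "frame" (420x560x3 uint8, red, green, blue), "range_z" (420x560 float32, m along the optical axis (not along the pixel's ray), 0 where there is no reading), "mtx" (3x3 intrinsics, pixels), "world_from_camera" (4x4, takes a point from camera to world coordinates). Camera axes: x right, y down, z forward; pixel columns grow to the right and rows downward; lengths in m; the calibration is good to about 2 mm. The wrist camera is an equidistant fisheye: a pixel r from the principal point sees the ray r / f radians off the axis. A picture is of the moment at which its call begins.
- order.finish_job(): hands the job in; it is judged then, once.
Trained networks look in the newest picture that a camera, given by its name, has taken for a name from the list of things; names that differ only in an ending like _2 or _b are one class to them, and where a whole thing is asked for, a point or a joint stands for the part that bears it (a point fixed in the world has none). Each returns a list of dicts, best first, with "confidence" (0 to 1); they miss things now and then, are a little off and sometimes report something else, mostly with a low value. They report only what shows in the picture. A call takes as long as a camera call. They do not tell look-alikes from the thing itself.
- spot_in(query, camera): "bbox" ([left, top, right, bottom] in pixels, round what is visible of it).
- trace(query, camera): "region" (420x560 bool, what is visible of it) and "bbox" ([left, top, right, bottom] in pixels, round what is visible of it).
The state is a dict: "t": time; "q": joint angles; "joint_vel": joint speeds; "joint_torque": joint torques, N m; "tool_pos": TCP position; "tcp_rot": TCP orientation; "force": force on the tool from outside, world axes, zero at the start; "ft_torque": the same for the moment, N m; "width": finger opening in m; "gripper_force": force on a finger pad.
Only numpy, scipy, OpenCV 4.12 (cv2) and the standard library are available. Lean on these libraries where they do the work, as an engineer would, in place of code of your own. Each camera call takes 0.05 s, during which the arm holds its last target. There are 200 camera calls.

### The job

Swing the aluminium retaining bar fully home in front of the badge bin, then squeeze the ball-lock pin's button in, put the pin down through the bar's slot and the round hole in the steel plate beneath until its flange sits flat on the bar, and let go so that the button pops out and the pin is locked. Feel gently for the hole, never ramming the pin against the bar or the plate, and leave the plain round-headed pin in its block.

Things in the scene. Friction and masses are not known exactly. Their poses are not given: they have to be found in the camera images.
- bar (a joint): Swing of the aluminium retaining bar about its upright hinge, rad: 0 is fully home (its stop; the bar lies along the front of the bin), growing as the bar swings open towards the robot. It starts between 0.4 and 0.8. Stiff: about 4 N at the post moves it, and it stays where it is left.
- bar_hinge (a point): Point on the bar's upright hinge axis, level with the bar's top face (66 mm above the table). Axes of the fixed bin board: x points from the bar's home line to the bin, -y is the way the bar lies when home. The bin's near wall is 85 mm beyond that line, its rim 97 mm above the table.
- bar_post (a point): Middle of the black upright post on the bar, 120 mm from the hinge, by which the bar is swung: diameter 18 mm, from the bar's top face (66 mm above the table) up to 111 mm above the table; this point is 88 mm above the table.
- bar_slot (a point): Centre of the slot near the bar's free end, 220 mm from the hinge, on the bar's top face (66 mm above the table). The axes turn with the bar: y runs along the bar towards the hinge, z up. The slot is 14 mm wide and 33 mm long along y; the bar is 36 mm wide and 8 mm thick.
- plate (a point): Middle of the fixed steel plate that lies under the slot when the bar is home, on its top face (10 mm below the bar's top face); 6 mm thick, 38 mm free below. Its one round hole, 13.5 mm wide, is on the slot's centre line but NOT at this point: it lies up to 9 mm to either side along the slot, differently each time, so it must be felt for with the pin's tip.
- pin_grip (a point): Middle of the ball-lock pin's black handle (24 mm along x, 22 mm along y, 52 mm tall), on the pin's axis; z up along it. The round steel thumb button (14 mm wide) stands 6 mm out of the +y face at this height. Under the handle is a steel flange 32 mm wide, 4 mm thick, its underside 30 mm below this point. Mass about 0.13 kg.
- pin_tip (a point): End of the pin's steel shank (12 mm thick, 32 mm long under the flange), 62 mm below pin_grip; bevelled, 8 mm wide at the end. Two locking balls stand 3 mm out of its +x and -x sides, 8 to 13 mm above the tip, unless the button is fully in; with them out the pin cannot pass the slot or hole. Once the flange is on the bar they are 3 mm under the plate.
- block_a: Wooden block, 60 mm square and 45 mm tall, in which the ball-lock pin starts upright: its shank hangs in a 20 mm bore and its flange rests on the block's top. Fixed. Origin at the middle of its underside.
- pin_button (a joint): How far the pin's thumb button is pressed in, m: 0 out (locking balls out), 0.0055 fully in (balls drawn in). Its spring takes 4 N to start and 8.4 N to hold it fully in; it springs back when let go.
- plain_pin: A plain pin, not to be used: a round black head 28 mm wide and 40 mm tall, no button, over a like flange and shank, standing in a like wooden block; origin at the underside of its flange.
Not all that is in view belongs to the job. What is shaped like the part that bears pin_grip but pink or yellow is not meant.

How it is judged:
On the way, in this order (a step that is already met when the one before it is completed fails the run):
1. the bar is swung fully home (within 0.03 rad) (value of joint bar below 0.03 rad), for 0.2 s.
2. the pin is through slot and plate with its button held in by the gripper (value of joint bar below 0.03 rad and z of pin_grip in the frame of bar_slot between 0.026 and 0.0325 m and horizontal distance between pin_grip and bar_slot below 0.016 m and angle between pin_grip's own z axis and vertical below 0.1 rad and value of joint pin_button above 0.004 m and contact force between the fingers and pin above 2 N), for 0.1 s.
At the end, for the whole second after the job is handed in: The bar is home (joint under 0.03 rad), the pin stands upright (within 0.1 rad) in the slot with its flange down on the bar (within 2.5 mm), the button is fully out (under 1 mm), and all is released and at rest (value of joint bar below 0.03 rad and z of pin_grip in the frame of bar_slot between 0.026 and 0.0325 m and horizontal distance between pin_grip and bar_slot below 0.016 m and angle between pin_grip's own z axis and vertical below 0.1 rad and value of joint pin_button below 0.001 m and linear speed of pin below 0.02 m/s); the robot touches nothing.
It fails at once if the pin is pressed against the bar, the plate or the bin board with more than 40 N (contact force between pin and base above 40 N).
It fails at once if the plain pin is moved more than 30 mm (distance of plain_pin from where it was at the start of the episode above 0.03 m).
It also fails if it takes over 72 s, if anything falls off the work surface, if the arm or the gripper's body presses on something with over 40 N, if the wrist force passes 120 N, or if a joint passes its speed limit or range.

## Working session

There is one attempt and no reset: what is moved stays moved. The work goes in short steps, Python scripts to look and compute and a tool call to move; the robot and the scene stay as the last step left them, time stands still between calls to the robot, and variables do not carry over. Pictures are saved under pics/ and viewed, at most 12 in all, crops included, and the job is handed in when it is done.

Besides the shell and the picture viewer there is one more tool, called after "Emit:" in YAML: its name, and indented under it one key for each argument. servo_tool: Moves the arm, as the interface text tells. Its arguments: {"type":"object","properties":{"increments":{"type":"array"},"grip":{"type":"number"}},"required":["increments"]}

```bash
mkdir -p pics
cat > h.py <<'E'
import numpy as np, cv2
from station import telemetry,get_image,order,spot_in,trace,ctrl
def cloud(im):
    d=im["range_z"]; K=im["mtx"]; v,u=np.mgrid[:420,:560]
    p=np.stack([(u-K[0,2])/K[0,0]*d,(v-K[1,2])/K[1,1]*d,d],-1)
    T=im["world_from_camera"]; w=p@T[:3,:3].T+T[:3,3]; w[d==0]=np.nan
    return w
def save(im,n): cv2.imwrite(f"pics/{n}.png",im["frame"][:,:,::-1])
E
python3 - <<'E'
from h import *
s=telemetry.read_state(); print(s, ctrl.tcp_to_grasp)
ims=[]
for c in ["scene","side"]:
    im=get_image(c); ims.append(im["frame"][:,:,::-1]); W=cloud(im); np.save(c,W); save(im,c)
    for q in ["pin_grip","bar","bar_post","plate","plain_pin","block_a","pin_button"]:
        for r in trace(q,c)[:4]:
            m=r["region"]; p=W[m]; p=p[~np.isnan(p[:,0])]
            print(c,q,round(r["confidence"],2),np.round(r["bbox"]),np.round(np.median(p,0),3) if len(p) else None, np.round(np.nanpercentile(p,[3,97],axis=0),3).tolist() if len(p) else None)
E
```

```text
{'t': 0.0, 'q': array([-0.04147706,  0.41798774, -0.01032947,  1.61422364,  0.00469478,
        1.110702  , -0.05296774]), 'joint_vel': array([ 0.00011149, -0.00089648, -0.00180682,  0.00112296, -0.00116799,
       -0.00016115,  0.00264424]), 'joint_torque': array([ 3.43503270e-04, -8.64444852e+01,  6.79280274e-01, -4.34903777e+01,
        1.92400004e-02,  7.37222959e-03,  1.31192037e-04]), 'tool_pos': array([ 6.24623881e-01, -9.19881868e-06,  2.30630769e-01]), 'tcp_rot': array([-4.29406292e-04,  7.07092617e-01,  7.07120648e-01, -4.85702434e-04]), 'force': array([ 0.6127624 , -0.27427921,  0.63668985]), 'ft_torque': array([ 0.07302611, -0.03673579,  0.00163955]), 'gripper_force': 0.0, 'width': 0.08528219523893263} 0.0187
scene pin_grip 0.96 [141. 252. 170. 294.] [ 0.473 -0.295  0.077] [[0.457, -0.304, 0.046], [0.48, -0.277, 0.101]]
scene pin_grip 0.96 [184. 276. 211. 329.] [ 0.556 -0.285  0.065] [[0.539, -0.297, 0.006], [0.561, -0.27, 0.088]]
scene pin_grip 0.94 [121. 303. 150. 350.] [ 0.527 -0.369  0.064] [[0.48, -0.378, 0.0], [0.535, -0.352, 0.088]]
scene bar 0.74 [252. 150. 363. 1
[... 1022 characters left out ...]
7, -0.372, 0.013], [0.529, -0.35, 0.088]]
side pin_grip 0.76 [325. 157. 344. 194.] [ 0.546 -0.271  0.058] [[0.536, -0.303, 0.0], [0.568, -0.266, 0.088]]
side pin_grip 0.51 [363. 163. 376. 190.] [ 0.462 -0.279  0.076] [[0.452, -0.293, 0.045], [0.476, -0.272, 0.101]]
side bar_post 0.8 [170. 272. 334. 343.] [0.468 0.137 0.066] [[0.395, 0.019, 0.014], [0.538, 0.239, 0.1]]
side plate 0.65 [ 53. 182. 337. 400.] [0.615 0.168 0.059] [[0.436, -0.013, 0.01], [0.753, 0.304, 0.096]]
side plain_pin 0.65 [289. 151. 297. 172.] [ 0.631 -0.232  0.073] [[0.622, -0.245, 0.048], [0.643, -0.226, 0.09]]
side block_a 0.74 [351. 173. 386. 212.] [ 0.456 -0.262  0.034] [[0.435, -0.316, 0.002], [0.494, -0.257, 0.046]]
```

View pics/scene.png

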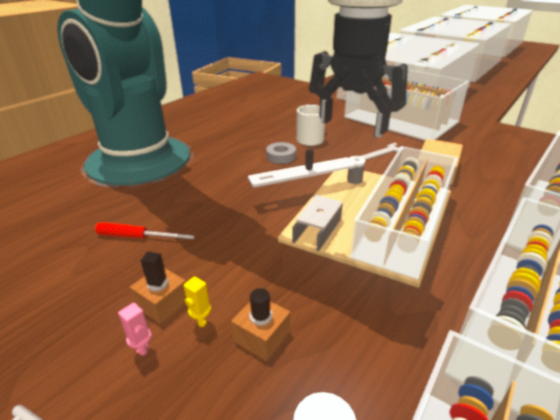

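View pics/side.png

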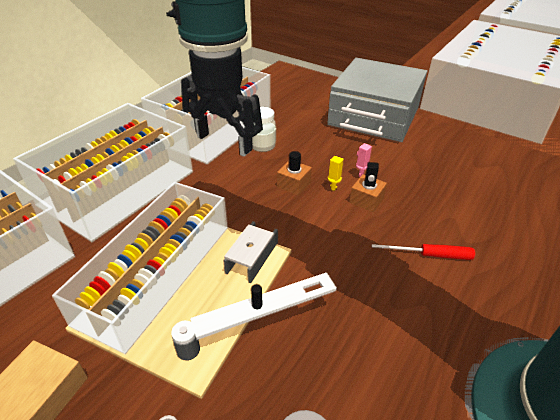

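Candidates in the scene image: a black handle in a block at (154,270), yellow at (197,300), pink at (134,328), and the plain round head in its block at (260,310). I choose the black one at (154,270), because it is boxy and has a button that shows in the side view at (371,180). The plate's hole also shows in the side view, at about (250,243), while the bar is open.

Run:
```python
from h import *
for c in ["side","scene"]:
    W=np.load(c+".npy"); z=W[...,2]
    img=cv2.imread(f"pics/{c}.png")
    v,u=np.mgrid[:420,:560]
    box=((u>165)&(u<340)&(v>265)&(v<362)) if c=="side" else ((u>245)&(u<402)&(v>140)&(v<190))
    m=box&(abs(z-.066)<.004)
    p=W[m][:,:2].astype(np.float32); r=cv2.minAreaRect(p); print(c,"bar",len(p),np.round(r[0],4),np.round(r[1],4),r[2]); print(np.round(cv2.boxPoints(r),3).tolist())
    box=((u>215)&(u<285)&(v>215)&(v<285)) if c=="side" else ((u>285)&(u<350)&(v>190)&(v<250))
    m=box&(abs(z-.056)<.004)
    p=W[m][:,:2].astype(np.float32); r=cv2.minAreaRect(p); print(c,"plate",len(p),np.round(np.median(W[m],0),4),np.round(r[0],4),np.round(r[1],4),r[2]); print(np.round(cv2.boxPoints(r),3).tolist())
    # post
    box=((u>245)&(u<270)&(v>280)&(v<312)) if c=="side" else ((u>300)&(u<318)&(v>145)&(v<172))
    m=box&(z>.08)&(z<.115); print("post",np.round(np.median(W[m],0),4),np.round(np.percentile(W[m],[5,95],axis=0),3).tolist())
    # hinge top
    box=((u>165)&(u<205)&(v>315)&(v<362)) if c=="side" else ((u>340)&(u<370)&(v>150)&(v<185))
    m=box&(z>.06)&(z<.12); print("hinge",np.round(np.nanmedian(W[m],0),4),np.round(np.nanpercentile(W[m],[5,95],axis=0),3).tolist())
    T=get_image(c)["world_from_camera"]; print("cam",T[:3,3])
a=cv2.imread("pics/side.png")[130:220,310:400]; b=cv2.imread("pics/scene.png")[235:330,110:220]; c=cv2.imread("pics/side.png")[215:285,210:300]
a=cv2.resize(a,(380,380),interpolation=2); c=cv2.resize(c,(400,311),interpolation=2); b=cv2.resize(b,(400,269),interpolation=2)
o=np.zeros((580,800,3),np.uint8); o[:380,:380]=a; o[:269,400:]=b; o[269:,400:]=c
cv2.imwrite("pics/crop.png",o)
```

```text
side bar 3121 [0.5122 0.0988] [0.2728 0.1537] 55.828617095947266
[[0.3720000088214874, 0.028999999165534973], [0.49900001287460327, -0.05700000002980232], [0.6520000100135803, 0.16899999976158142], [0.5249999761581421, 0.2549999952316284]]
side plate 1152 [0.5653 0.0231 0.056 ] [0.594 0.026] [0.1143 0.1044] 10.585190773010254
[[0.527999997138977, 0.06700000166893005], [0.546999990940094, -0.035999998450279236], [0.6600000262260437, -0.014999999664723873], [0.640999972820282, 0.08799999952316284]]
post [0.4629 0.1326 0.1051] [[0.458, 0.124, 0.084], [0.472, 0.137, 0.112]]
hinge [0.5245 0.2239 0.0662] [[0.506, 0.2, 0.063], [0.543, 0.244, 0.069]]
cam [0.2032488  0.44986277 0.63714254]
scene bar 1110 [0.502  0.1482] [0.3353 0.1488] 31.363388061523438
[[0.3199999928474426, 0.125], [0.39800000190734863, -0.003000000026077032], [0.6840000152587891, 0.1720000058412552], [0.6060000061988831, 0.29899999499320984]]
scene plate 877 [0.5681 0.0131 0.0558] [0.5662 0.0188] [0.0571 0.0965] 9.483551979064941
[[0.5299999713897705, 0.06199999898672104], [0.5460000038146973, -0.032999999821186066], [0.6019999980926514, -0.024000000208616257], [0.5860000252723694, 0.07100000232458115]]
post [0.4704 0.122  0.0991] [[0.462, 0.119, 0.082], [0.475, 0.131, 0.111]]
hinge [0.5266 0.2143 0.0659] [[0.506, 0.185, 0.062], [0.544, 0.241, 0.069]]
cam [ 0.89084674 -0.52249354  0.48707674]
```

View pics/crop.png

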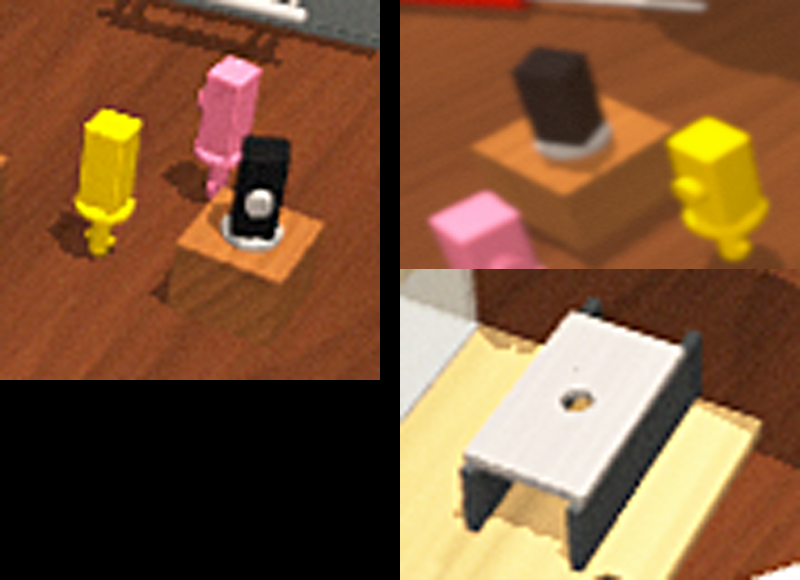

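The crop confirms that the black handle in the block carries the round steel button, facing the side camera. The plate's hole is at side pixel (249.8,244.7).

Run:
```python
from h import *
def ray(im,u,v,z0):
    K=im["mtx"];T=im["world_from_camera"]; d=T[:3,:3]@np.array([(u-K[0,2])/K[0,0],(v-K[1,2])/K[1,1],1]); o=T[:3,3]
    return o+d*(z0-o[2])/d[2]
for c,seed in [("side",(290,293)),("scene",(290,173))]:
    W=np.load(c+".npy"); z=W[...,2]; im=get_image(c)
    m=(abs(z-.066)<.003).astype(np.uint8)
    n,l=cv2.connectedComponents(m); k=np.bincount(l[seed[1]-4:seed[1]+5,seed[0]-4:seed[0]+5].ravel(),minlength=n); k[0]=0
    p=W[l==k.argmax()][:,:2].astype(np.float32); 
    h0=np.array([.5255,.219]); 
    vx,vy,x0,y0=cv2.fitLine(p,cv2.DIST_HUBER,0,.01,.01).ravel(); d=np.array([vx,vy]); d*=-np.sign(d[1]); nrm=np.array([-d[1],d[0]])
    q=p-np.array([x0,y0]); a=q@d; b=q@nrm; ok=abs(b)<.03; print(c,len(p),"dir",d,"c",x0,y0,"along",np.percentile(a[ok],[0,1,99,100]),"b",np.percentile(b[ok],[2,98]))
    end=np.array([x0,y0])+d*np.percentile(a[ok],99.5); print("free end",end)
    # plate
    ps=(250,245) if c=="side" else (320,208)
    m=(abs(z-.056)<.003).astype(np.uint8); n,l=cv2.connectedComponents(m); k=np.bincount(l[ps[1]-6:ps[1]+7,ps[0]-6:ps[0]+7].ravel(),minlength=n); k[0]=0
    p=W[l==k.argmax()][:,:2].astype(np.float32); r=cv2.minAreaRect(p); print("plate",len(p),np.round(r[0],4),np.round(r[1],4),r[2])
    # handle top
    for seed2,zz in [((154,258) if c=="scene" else (372,167),.101)]:
        u0,v0=seed2; S=np.zeros_like(z,bool); S[v0-20:v0+20,u0-20:u0+20]=1
        p=W[S&(abs(z-zz)<.003)][:,:2].astype(np.float32); r=cv2.minAreaRect(p); print("top",len(p),np.round(r[0],4),np.round(r[1],4),r[2])
        S[:]=0; S[v0-20:v0+70,u0-40:u0+50]=1
        p=W[S&(abs(z-.045)<.002)][:,:2].astype(np.float32); r=cv2.minAreaRect(p); print("block",len(p),np.round(r[0],4),np.round(r[1],4),r[2])
    if c=="side":
        print("hole",ray(im,249.8,244.7,.056), "button", ray(im,310+258/380*90,130+204/380*90,.075),W[178,370:374])
    for r in spot_in("bar_hinge",c)[:2]: print(r)
```

```text
side 2967 dir [-0.5325095  -0.84642404] c 0.47057503 0.13734494 along [-0.12787811 -0.12373824  0.1415118   0.14493038] b [-0.01667212  0.01883575]
free end [0.39417133 0.01590123]
plate 1102 [0.5665 0.0196] [0.0572 0.0978] 9.172380447387695
top 68 [ 0.4663 -0.2876] [0.0218 0.0211] 26.29736328125
block 331 [ 0.4813 -0.3074] [0.112  0.1148] 74.4516372680664
hole [0.56387137 0.02080746 0.056     ] button [ 0.45821727 -0.27488688  0.075     ] [[ 0.46042995 -0.27381331  0.07555974]
 [ 0.45895579 -0.27595038  0.07487859]
 [ 0.45591099 -0.27360589  0.07766556]
 [ 0.45423607 -0.27515524  0.07743694]]
{'bbox': [53.1, 183.0, 335.2, 398.0], 'confidence': 0.73}
scene 1001 dir [-0.53607607 -0.8441697 ] c 0.46514055 0.121176876 along [-0.14421917 -0.1376958   0.12670663  0.1285401 ] b [-0.02013762  0.01680663]
free end [0.39656433 0.01318855]
plate 852 [0.5662 0.0188] [0.0571 0.0965] 9.483551979064941
top 176 [ 0.4659 -0.2895] [0.0245 0.0233] 20.95916175842285
block 725 [ 0.4974 -0.2886] [0.1265 0.0618] 1.6203440427780151
{'bbox': [249.0, 144.6, 456.6, 286.4], 'confidence': 0.67}
```

Working fit:
- Hinge at (0.532,0.236), with the bar about 0.73 rad open.
- Post at (0.468,0.135), and (0.551,0.118) once home.
- Plate at (0.566,0.019).

I'll cage the post with the fingers (they close along world x) and swing the bar.

Emit:
servo_tool:
  increments:
    - {"linear":[3,-3,0],"spin":0}
    - {"linear":[6,-6,0],"spin":0}
    - {"linear":[9,-9,0],"spin":0}
    - {"linear":[11.5,-12,0],"spin":0}
    - {"linear":[13.5,-15.7,0],"spin":0}
    - {"linear":[13.5,-15.7,3],"spin":0}
    - {"linear":[13.5,-15.7,6],"spin":0}
    - {"linear":[13.5,-15.7,9],"spin":0}
    - {"linear":[13.5,-15.7,12],"spin":0}
    - {"linear":[13.5,-15.7,14],"spin":0}
    - {"linear":[13.5,-15.7,15],"spin":0}
    - {"linear":[13.5,-15.7,15],"spin":0}
  grip: 1

```text
t: 2.1
tool_pos: [0.4671, 0.1347, 0.0797]
tcp_rot: [-0.001, 0.707, 0.707, -0.001]
force: [-0.3, -0.3, -0.6]
width: 0.0855
gripper_force: 0.0
```

Emit:
servo_tool:
  increments:
    - {"linear":[0,0,0],"spin":0}
    - {"linear":[0,0,0],"spin":0}
    - {"linear":[0,0,0],"spin":0}
    - {"linear":[0,0,0],"spin":0}
    - {"linear":[0,0,0],"spin":0}
    - {"linear":[0,0,0],"spin":0}
  grip: -0.25

```text
t: 2.6
tool_pos: [0.4682, 0.1351, 0.0817]
tcp_rot: [0.0, 0.707, 0.707, 0.0]
force: [-0.7, 0.6, 0.3]
width: 0.0317
gripper_force: 0.0
```

Emit:
servo_tool:
  increments:
    - {"linear":[-0.3,0.8,0],"spin":0}
    - {"linear":[-0.6,1.6,0],"spin":0}
    - {"linear":[-0.9,2.4,0],"spin":0}
    - {"linear":[-1.2,3.2,0],"spin":0}
    - {"linear":[-1.4,4.0,0],"spin":0}
    - {"linear":[-1.6,4.8,0],"spin":0}
    - {"linear":[-1.8,5.6,0],"spin":0}
    - {"linear":[-1.9,6.4,0],"spin":0}
    - {"linear":[-1.9,7.1,0],"spin":0}
    - {"linear":[-1.8,7.7,0],"spin":0}
    - {"linear":[-1.8,8.2,0],"spin":0}
    - {"linear":[-1.8,8.6,0],"spin":0}

```text
t: 3.6
tool_pos: [0.5539, 0.1163, 0.0808]
tcp_rot: [-0.0, 0.707, 0.707, -0.001]
force: [-3.8, -0.9, -1.7]
width: 0.0321
gripper_force: 2.1
```

Emit:
servo_tool:
  increments:
    - {"linear":[0,0.2,0],"spin":0}
    - {"linear":[0,0.3,0],"spin":0}
    - {"linear":[0,0.4,0],"spin":0}
    - {"linear":[0,0.4,0],"spin":0}

```text
t: 3.93
tool_pos: [0.5568, 0.1167, 0.0809]
tcp_rot: [-0.001, 0.707, 0.707, -0.001]
force: [-9.3, -2.2, 0.6]
width: 0.032
gripper_force: 4.8
```

Emit:
servo_tool:
  increments:
    - {"linear":[0,0.1,0],"spin":0}
    - {"linear":[0,0.15,0],"spin":0}
    - {"linear":[0,0.15,0],"spin":0}

```text
t: 4.18
tool_pos: [0.5569, 0.1166, 0.0807]
tcp_rot: [-0.002, 0.707, 0.707, -0.002]
force: [-19.8, -2.9, 8.9]
width: 0.0322
gripper_force: 9.9
```

Run:
```python
from h import *
im=get_image("side"); W=cloud(im); z=W[...,2]; save(im,"side2")
m=(abs(z-.066)<.003).astype(np.uint8)
print(telemetry.read_state()["tool_pos"])
n,l,st,ce=cv2.connectedComponentsWithStats(m)
for i in range(1,n):
    if st[i,4]<300: continue
    p=W[l==i][:,:2].astype(np.float32); r=cv2.minAreaRect(p); print(st[i],np.round(r[0],4),np.round(r[1],4),round(r[2],2))
```

```text
[0.55692383 0.1166214  0.08071533]
[ 25 165 139  55 305] [0.9172 0.1027] [0.2936 0.1471] 47.24
[ 67 195 109 105 317] [0.7486 0.1504] [0.0048 0.2956] 9.83
[ 171  224   97  118 2060] [0.5504 0.1126] [0.0378 0.2749] 9.56
```

View pics/side2.png

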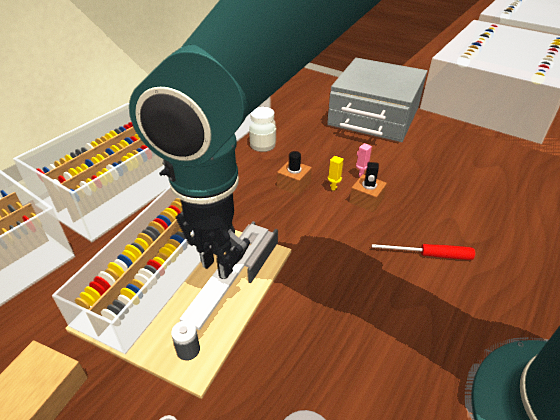

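The picture shows the bar along the front of the bin and over the plate, and the push force is rising with no motion, so it is home. Next I back off, open, lift, and stop over the plate for a wrist view on the way to the pin.

Emit:
servo_tool:
  increments:
    - {"linear":[0,-0.5,0],"spin":0}
    - {"linear":[0,-0.8,0],"spin":0}
    - {"linear":[0,-0.8,-2],"spin":0}
    - {"linear":[0,-0.8,-5],"spin":0}
    - {"linear":[0,-0.8,-9],"spin":0}
    - {"linear":[0,-0.8,-13],"spin":0}
    - {"linear":[-3,-0.8,-15],"spin":0}
    - {"linear":[-6,-0.8,-15],"spin":0}
    - {"linear":[-9,-0.8,-15],"spin":0}
    - {"linear":[-11,-0.8,-15],"spin":0}
    - {"linear":[-11,-0.8,-15],"spin":0}
    - {"linear":[-11,-0.8,-15],"spin":0}
  grip: -0.2

```text
t: 5.23
tool_pos: [0.5518, 0.0061, 0.2317]
tcp_rot: [0.0, 0.708, 0.706, 0.0]
force: [0.7, 1.0, -0.4]
width: 0.034
gripper_force: 0.0
```

Run:
```python
from h import *
print(telemetry.read_state()["tool_pos"])
im=get_image("wrist"); save(im,"wrist1"); np.savez("wrist1",**im); print(im["mtx"],im["world_from_camera"])
```

```text
[0.55177573 0.00610947 0.23169464]
[[325.1922621    0.         278.95879598]
 [  0.         325.1922621  210.3331044 ]
 [  0.           0.           1.        ]] [[ 9.99997459e-01 -1.40701305e-03  1.76129648e-03  5.52047740e-01]
 [-8.33267757e-04 -9.56678445e-01 -2.91145425e-01  8.05383630e-02]
 [ 2.09463979e-03  2.91143218e-01 -9.56677186e-01  3.74475111e-01]
 [ 0.00000000e+00  0.00000000e+00  0.00000000e+00  1.00000000e+00]]
```

View pics/wrist1.png

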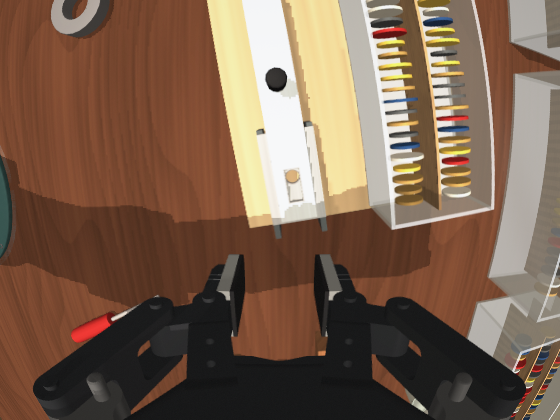

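The wrist view shows the slot from about (290,168) to (296,200), with the plate's hole showing tan at (292,176), towards the hinge side. I'll convert these to positions.

Run:
```python
from h import *
d=np.load("wrist1.npz"); K=d["mtx"];T=d["world_from_camera"];f=d["frame"]
def ray(u,v,z0):
    a=np.array([u-K[0,2],v-K[1,2]]); r=np.hypot(*a); th=r/K[0,0]; c=np.r_[a/r*np.sin(th),np.cos(th)]
    w=T[:3,:3]@c; return (T[:3,3]+w*(z0-T[2,3])/w[2])[:2]
hsv=cv2.cvtColor(f,cv2.COLOR_RGB2HSV)
S=np.zeros(hsv.shape[:2],bool); S[160:210,280:308]=1
m=S&(hsv[...,1]>70); n,l,st,ce=cv2.connectedComponentsWithStats(m.astype(np.uint8))
for i in range(1,n):
    if st[i,4]>15: print("hole",st[i],ce[i],ray(*ce[i],.053))
# slot in rectified top view at z=.066 : sample
b=np.deg2rad(9.5); X=np.array([np.cos(b),np.sin(b)]); Y=np.array([-np.sin(b),np.cos(b)])
for n_,p in [("s0",(290,168)),("s1",(296,200)),("post",(276,79))]:
    print(n_,ray(*p,.111 if n_=="post" else .066))
crop=f[150:215,270:315,::-1]; cv2.imwrite("pics/w1c.png",cv2.resize(crop,(405,585),interpolation=cv2.INTER_CUBIC))
```

```text
hole [286 170  13  13 130] [291.98461538 175.79230769] [0.56576408 0.01897913]
s0 [0.56324406 0.02909841]
s1 [ 0.56938259 -0.00274292]
post [0.5502771  0.10922619]
```

View pics/w1c.png

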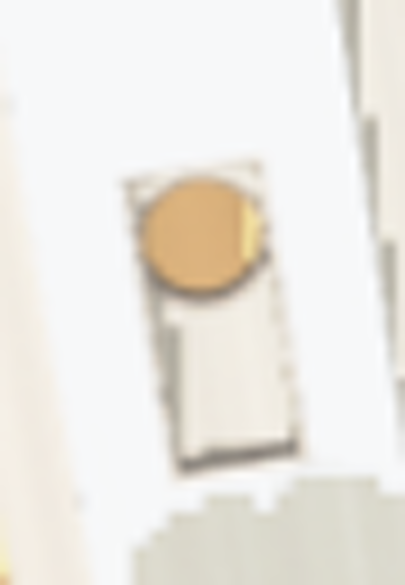

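The hole is at about (0.565,0.0195) by both wrist and side views, and the slot centre at about (0.567,0.012). Next I go above the pin and spin +66° so the fingers close across the button.

Emit:
servo_tool:
  increments:
    - {"linear":[-2.7,-0.8,0],"spin":6}
    - {"linear":[-5.4,-1.6,0],"spin":12}
    - {"linear":[-8.1,-2.4,0],"spin":18}
    - {"linear":[-10.8,-3.2,0],"spin":24}
    - {"linear":[-13.5,-4,0],"spin":30}
    - {"linear":[-16.2,-4.8,0],"spin":36}
    - {"linear":[-18.9,-5.6,0],"spin":42}
    - {"linear":[-21.6,-6.4,0],"spin":48}
    - {"linear":[-24.3,-7.2,0],"spin":54}
    - {"linear":[-27,-8,0],"spin":60}
    - {"linear":[-29.4,-8.6,0],"spin":66}
    - {"linear":[-29.4,-8.6,0],"spin":66}
  grip: 0.4

```text
t: 6.28
tool_pos: [0.4644, -0.2906, 0.2315]
tcp_rot: [0.001, 0.979, 0.203, -0.0]
force: [0.0, -0.5, 0.5]
width: 0.0598
gripper_force: 0.0
```

Emit:
servo_tool:
  increments:
    - {"linear":[0,0,0],"spin":0}
    - {"linear":[0,0,0],"spin":0}
    - {"linear":[0,0,0],"spin":0}

```text
t: 6.53
tool_pos: [0.4663, -0.2854, 0.2313]
tcp_rot: [-0.0, 0.978, 0.21, 0.0]
force: [0.3, 0.1, 0.3]
width: 0.0601
gripper_force: 0.0
```

Run:
```python
from h import *
s=telemetry.read_state(); print(s["tool_pos"],s["tcp_rot"],s["force"],s["q"])
im=get_image("wrist"); save(im,"wrist2"); np.savez("wrist2",**im); print(im["world_from_camera"])
for q in ["pin_grip","pin_button","block_a"]:
    for r in spot_in(q,"wrist")[:3]: print(q,r)
```

```text
[ 0.46632883 -0.28543375  0.23125458] [-1.85861984e-04  9.77780940e-01  2.09629146e-01  1.44692410e-04] [0.31569729 0.1035322  0.3415722 ] [ 0.23914681  0.28492295  0.30559189  1.81918973 -0.09806773  1.05213826
 -0.56654094]
[[ 4.10918637e-01 -8.72455106e-01 -2.64514579e-01  5.34344779e-01]
 [-9.11672016e-01 -3.93272715e-01 -1.19124753e-01 -2.54903854e-01]
 [-9.53676301e-05  2.90101120e-01 -9.56995993e-01  3.74083498e-01]
 [ 0.00000000e+00  0.00000000e+00  0.00000000e+00  1.00000000e+00]]
pin_grip {'bbox': [291.5, 99.4, 329.6, 129.9], 'confidence': 0.97}
pin_grip {'bbox': [351.8, 161.5, 398.5, 198.9], 'confidence': 0.96}
pin_grip {'bbox': [263.4, 174.9, 295.9, 219.4], 'confidence': 0.88}
pin_button {'bbox': [374.4, 161.6, 391.6, 170.2], 'confidence': 0.6}
pin_button {'bbox': [320.8, 114.9, 332.6, 124.6], 'confidence': 0.59}
pin_button {'bbox': [264.3, 189.6, 270.7, 205.1], 'confidence': 0.46}
block_a {'bbox': [0.7, 3.2, 98.3, 21.4], 'confidence': 0.54}
block_a {'bbox': [0.1, 0.6, 139.4, 70.0], 'confidence': 0.16}
```

View pics/wrist2.png

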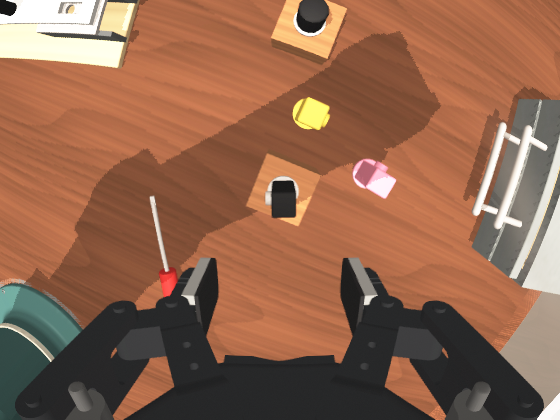

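The wrist view shows the pin handle at (284,199) with its button to the left at (268,196), square to the finger line. I'll measure the handle top precisely.

```bash
cat >> h.py <<'E'
def wcloud(d):
    K=d["mtx"];T=d["world_from_camera"];z=d["range_z"]; v,u=np.mgrid[:420,:560]
    a=np.stack([u-K[0,2],v-K[1,2]],-1); r=np.linalg.norm(a,axis=-1)+1e-9; th=r/K[0,0]
    p=np.concatenate([a/r[...,None]*np.tan(th)[...,None]*z[...,None],z[...,None]],-1); w=p@T[:3,:3].T+T[:3,3]; w[z==0]=np.nan
    return w
E
python3 - <<'E'
from h import *
d=np.load("wrist2.npz"); W=wcloud(d); z=W[...,2]
S=np.zeros(z.shape,bool); S[165:230,255:305]=1
m=S&(abs(z-.101)<.004); p=W[m][:,:2].astype(np.float32); r=cv2.minAreaRect(p); print("top",len(p),np.median(z[m]),r)
S[:]=0; S[145:232,240:330]=1
m=S&(abs(z-.045)<.003); p=W[m][:,:2].astype(np.float32); r=cv2.minAreaRect(p); print("block",len(p),r)
print("btn",W[196,264:274],W[205,284])
S[:]=0; S[180:215,260:273]=1; m=S&(z>.06); print(np.nanmedian(W[m],0))
d=np.load("wrist1.npz"); W=wcloud(d); print("hole area",W[186,294],W[182,294], "post",W[79,276])
E
```

```text
top 663 0.10105601953851173 ((0.46503886580467224, -0.28992146253585815), (0.023763909935951233, 0.02126268297433853), 24.939821243286133)
block 2098 ((0.4649510681629181, -0.2903662621974945), (0.061005886644124985, 0.05957403779029846), 1.7606128454208374)
btn [[ 0.45135781 -0.27515587  0.04550653]
 [ 0.4607356  -0.27381006  0.08112589]
 [ 0.46122083 -0.27463144  0.08154059]
 [ 0.46168824 -0.27545491  0.08188801]
 [ 0.46173399 -0.27640071  0.08053448]
 [ 0.46231962 -0.27718819  0.08136073]
 [ 0.46252579 -0.27809252  0.08064537]
 [ 0.46762085 -0.27735634  0.10000423]
 [ 0.46847708 -0.27797496  0.1020659 ]
 [ 0.46854024 -0.27886838  0.10085685]] [ 0.46536573 -0.29077758  0.10200768]
[ 0.46129581 -0.27731856  0.08170784]
hole area [0.56780519 0.00886708 0.05487444] [0.56796809 0.01210678 0.05070449] post [0.55027667 0.10923327 0.11093498]
```

Emit:
servo_tool:
  increments:
    - {"linear":[-0.2,0.2,2],"spin":0}
    - {"linear":[-0.2,0.2,4.5],"spin":0}
    - {"linear":[-0.2,0.2,7],"spin":0}
    - {"linear":[-0.2,0.2,9.5],"spin":0}
    - {"linear":[-0.2,0.2,12],"spin":0}
    - {"linear":[-0.2,0.2,14],"spin":0}
    - {"linear":[-0.2,0.2,15.5],"spin":0}
    - {"linear":[-0.2,0.2,16.5],"spin":0}
    - {"linear":[-0.2,0.2,17.3],"spin":0}
    - {"linear":[-0.2,0.2,17.6],"spin":0}
    - {"linear":[-0.2,0.2,17.6],"spin":0}
    - {"linear":[-0.2,0.2,17.6],"spin":0}

```text
t: 7.73
tool_pos: [0.4648, -0.2898, 0.0559]
tcp_rot: [0.0, 0.978, 0.208, 0.0]
force: [-0.4, 0.1, -0.4]
width: 0.0597
gripper_force: 0.0
```

Emit:
servo_tool:
  increments:
    - {"linear":[0,0,0],"spin":0}
    - {"linear":[0,0,0],"spin":0}
    - {"linear":[0,0,0],"spin":0}

```text
t: 7.98
tool_pos: [0.4647, -0.2897, 0.0558]
tcp_rot: [0.0, 0.978, 0.208, 0.0]
force: [0.1, 0.0, 0.2]
width: 0.0596
gripper_force: 0.0
```

Well centred. Now I close.

Emit:
servo_tool:
  increments:
    - {"linear":[0,0,0],"spin":0}
    - {"linear":[0,0,0],"spin":0}
    - {"linear":[0,0,0],"spin":0}
    - {"linear":[0,0,0],"spin":0}
    - {"linear":[0,0,0],"spin":0}
    - {"linear":[0,0,0],"spin":0}
    - {"linear":[0,0,0],"spin":0}
    - {"linear":[0,0,0],"spin":0}
  grip: -1

```text
t: 8.65
tool_pos: [0.465, -0.2902, 0.0558]
tcp_rot: [0.001, 0.978, 0.208, 0.0]
force: [0.1, -0.4, 6.2]
width: 0.0213
gripper_force: 59.5
```

Width 21 mm at 60 N means the button is fully in. Lift.

Emit:
servo_tool:
  increments:
    - {"linear":[0,0,-1],"spin":0}
    - {"linear":[0,0,-2],"spin":0}
    - {"linear":[0,0,-3],"spin":0}
    - {"linear":[0,0,-4],"spin":0}
    - {"linear":[0,0,-5.5],"spin":0}
    - {"linear":[0,0,-7],"spin":0}
    - {"linear":[0,0,-8.5],"spin":0}
    - {"linear":[0,0,-10],"spin":0}
    - {"linear":[0,0,-11],"spin":0}
    - {"linear":[0,0,-12],"spin":0}
    - {"linear":[0,0,-12],"spin":0}
    - {"linear":[0,0,-12],"spin":0}

```text
t: 9.65
tool_pos: [0.4646, -0.2896, 0.1755]
tcp_rot: [0.0, 0.978, 0.208, 0.0]
force: [0.1, -0.6, -1.6]
width: 0.0215
gripper_force: 58.9
```

Run:
```python
from h import *
s=telemetry.read_state(); print(s["tool_pos"],s["tcp_rot"],s["force"],s["width"])
im=get_image("wrist"); save(im,"wrist3"); np.savez("wrist3",**im)
sc=get_image("scene"); save(sc,"scene3"); sd=get_image("side"); W=cloud(sd); 
o=np.zeros((600,800,3),np.uint8); o[:300,:400]=cv2.resize(im["frame"],(400,300))[:,:,::-1]; o[:300,400:]=cv2.resize(sc["frame"][130:340,60:340],(400,300))[:,:,::-1]
o[300:,:400]=cv2.resize(im["frame"][200:410,140:420],(400,300))[:,:,::-1]; o[300:,400:]=cv2.resize(sd["frame"][60:210,280:480],(400,300))[:,:,::-1]
cv2.imwrite("pics/m3.png",o)
```

```text
[ 0.46455391 -0.28958737  0.17548812] [1.32737195e-04 9.78136400e-01 2.07964202e-01 2.36573089e-04] [ 0.06384002 -0.61302951 -1.5951621 ] 0.021456182443581842
```

View pics/m3.png

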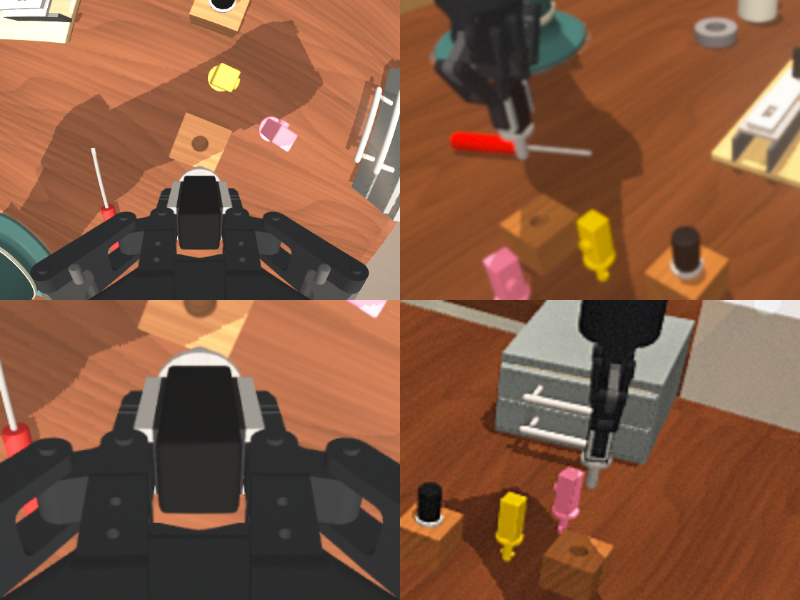

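The pin is held upright with the button in, and the block is empty. Next I carry it over the hole.

Emit:
servo_tool:
  increments:
    - {"linear":[2,-2.2,0],"spin":0}
    - {"linear":[4.2,-4.6,0],"spin":0}
    - {"linear":[6.4,-7.1,0],"spin":0}
    - {"linear":[8.6,-9.5,0],"spin":0}
    - {"linear":[10.8,-12,0],"spin":0}
    - {"linear":[13,-14.4,0],"spin":0}
    - {"linear":[15.2,-16.8,0],"spin":0}
    - {"linear":[17.4,-19.3,0],"spin":0}
    - {"linear":[19.4,-21.5,0],"spin":0}
    - {"linear":[21,-23.3,0],"spin":0}
    - {"linear":[21.8,-24.1,0],"spin":0}
    - {"linear":[21.8,-24.1,0],"spin":0}

```text
t: 10.8
tool_pos: [0.5659, 0.0219, 0.1745]
tcp_rot: [-0.0, 0.978, 0.21, -0.0]
force: [0.1, 0.6, -1.7]
width: 0.0213
gripper_force: 59.0
```

Emit:
servo_tool:
  increments:
    - {"linear":[0,0,1],"spin":0}
    - {"linear":[0,0,2],"spin":0}
    - {"linear":[0,0,3],"spin":0}
    - {"linear":[0,0,4],"spin":0}
    - {"linear":[0,0,4.5],"spin":0}
    - {"linear":[0,0,4.5],"spin":0}
    - {"linear":[0,0,4.5],"spin":0}
    - {"linear":[0,0,4.5],"spin":0}

```text
t: 11.47
tool_pos: [0.5658, 0.0191, 0.1306]
tcp_rot: [0.0, 0.978, 0.208, 0.0]
force: [0.1, 1.0, -1.5]
width: 0.0214
gripper_force: 59.0
```

Run:
```python
from h import *
s=telemetry.read_state(); print(s["tool_pos"],s["tcp_rot"],s["force"],s["width"])
im=get_image("wrist"); sd=get_image("side"); sc=get_image("scene"); np.savez("w4",**im); np.savez("s4",**sd); np.savez("c4",**sc)
o=np.zeros((600,800,3),np.uint8)
o[:300,:400]=cv2.resize(im["frame"][140:350,140:420],(400,300),interpolation=2)[:,:,::-1]
o[:300,400:]=cv2.resize(sc["frame"][130:265,260:440],(400,300),interpolation=2)[:,:,::-1]
o[300:,:400]=cv2.resize(sd["frame"][190:280,200:320],(400,300),interpolation=2)[:,:,::-1]
cv2.imwrite("pics/m4.png",o)
```

```text
[0.56584657 0.019088   0.13061526] [4.70297612e-05 9.78162772e-01 2.07840170e-01 2.31659110e-04] [ 0.13872223  1.03735477 -1.49128527] 0.021375006254837136
```

View pics/m4.png

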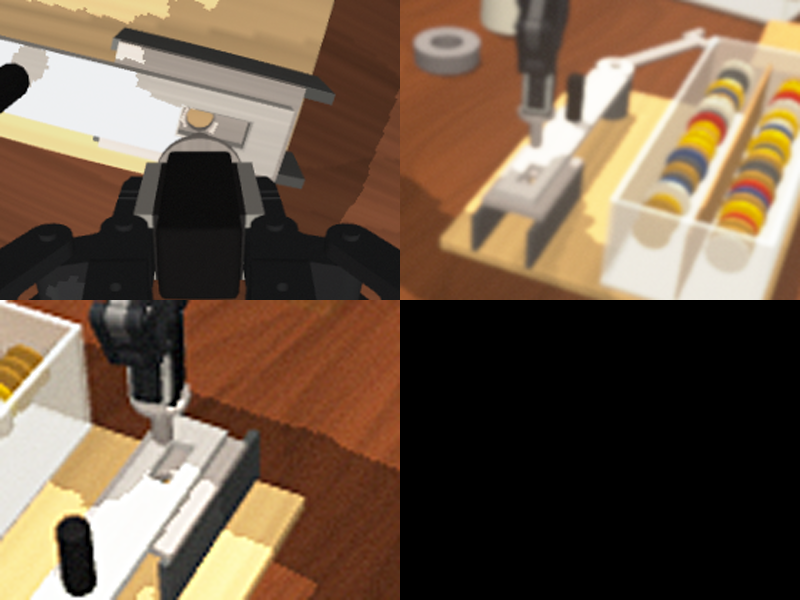

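The pin tip is over the slot, and the hole shows in the wrist view at full-image pixel (280,223). One more ray check from this pose.

Run:
```python
from h import *
d=np.load("w4.npz"); K=d["mtx"];T=d["world_from_camera"];f=d["frame"]
def ray(u,v,z0):
    a=np.array([u-K[0,2],v-K[1,2]]); r=np.hypot(*a); th=r/K[0,0]; c=np.r_[a/r*np.sin(th),np.cos(th)]
    w=T[:3,:3]@c; return (T[:3,3]+w*(z0-T[2,3])/w[2])[:2]
hsv=cv2.cvtColor(f,cv2.COLOR_RGB2HSV); S=np.zeros((420,560),bool); S[208:236,264:300]=1
m=S&(hsv[...,1]>70)
n,l,st,ce=cv2.connectedComponentsWithStats(m.astype(np.uint8))
for i in range(1,n):
    if st[i,4]>20: print(st[i],ce[i],ray(*ce[i],.056),ray(*ce[i],.050))
cv2.imwrite("pics/w4c.png",cv2.resize(f[200:250,250:310,::-1],(720,600),interpolation=cv2.INTER_CUBIC))
```

```text
[271 216  18  13 178] [279.02247191 222.33146067] [0.56571251 0.01882076] [0.56383013 0.01797671]
```

View pics/w4c.png

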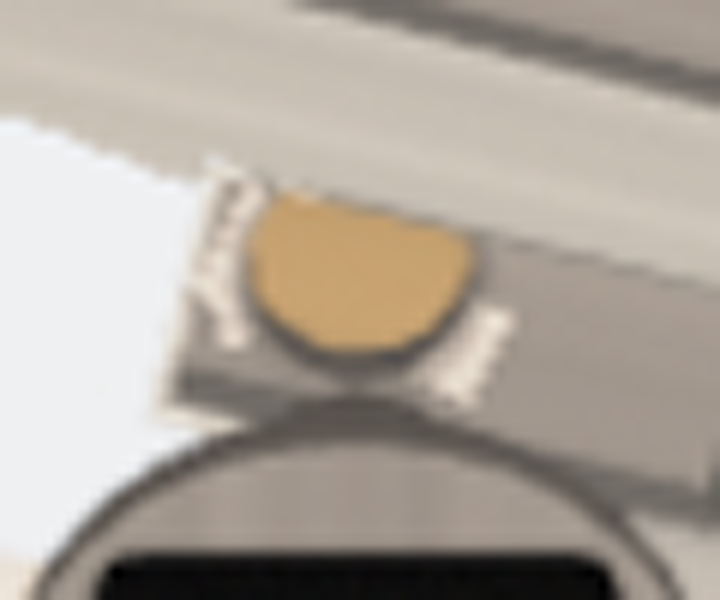

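The measured hole (0.566,0.0188) is within 1 mm of the TCP. I descend gently in small steps, watching force.

Emit:
servo_tool:
  increments:
    - {"linear":[0,0,0.6],"spin":0}
    - {"linear":[0,0,1.2],"spin":0}
    - {"linear":[0,0,1.7],"spin":0}
    - {"linear":[0,0,2.0],"spin":0}
    - {"linear":[0,0,2.3],"spin":0}
    - {"linear":[0,0,2.5],"spin":0}
    - {"linear":[0,0,2.6],"spin":0}

```text
t: 12.2
tool_pos: [0.5655, 0.0192, 0.1039]
tcp_rot: [-0.0, 0.978, 0.208, -0.0]
force: [-0.7, -0.5, -0.8]
width: 0.0217
gripper_force: 59.0
```

Emit:
servo_tool:
  increments:
    - {"linear":[0,0,0.15],"spin":0}
    - {"linear":[0,0,0.3],"spin":0}
    - {"linear":[0,0,0.45],"spin":0}
    - {"linear":[0,0,0.5],"spin":0}

```text
t: 12.53
tool_pos: [0.5656, 0.0192, 0.0991]
tcp_rot: [-0.0, 0.978, 0.208, -0.0]
force: [-0.3, 0.6, -2.6]
width: 0.0218
gripper_force: 59.0
```

Already in the slot with no contact force. I continue into the plate.

Emit:
servo_tool:
  increments:
    - {"linear":[0,0,0.15],"spin":0}
    - {"linear":[0,0,0.3],"spin":0}
    - {"linear":[0,0,0.4],"spin":0}
    - {"linear":[0,0,0.4],"spin":0}

```text
t: 12.87
tool_pos: [0.5654, 0.0192, 0.095]
tcp_rot: [-0.0, 0.978, 0.208, -0.0]
force: [-0.9, -0.3, -1.0]
width: 0.021
gripper_force: 59.0
```

Emit:
servo_tool:
  increments:
    - {"linear":[0,0,0.15],"spin":0}
    - {"linear":[0,0,0.3],"spin":0}
    - {"linear":[0,0,0.4],"spin":0}
    - {"linear":[0,0,0.4],"spin":0}

```text
t: 13.2
tool_pos: [0.5654, 0.0192, 0.091]
tcp_rot: [-0.0, 0.978, 0.208, -0.0]
force: [0.4, -1.1, -0.9]
width: 0.0217
gripper_force: 59.0
```

Emit:
servo_tool:
  increments:
    - {"linear":[0,0,0.2],"spin":0}
    - {"linear":[0,0,0.4],"spin":0}
    - {"linear":[0,0,0.6],"spin":0}
    - {"linear":[0,0,0.8],"spin":0}
    - {"linear":[0,0,1.0],"spin":0}
    - {"linear":[0,0,1.15],"spin":0}
    - {"linear":[0,0,1.15],"spin":0}

```text
t: 13.78
tool_pos: [0.5654, 0.0192, 0.0794]
tcp_rot: [-0.0, 0.978, 0.208, -0.0]
force: [0.0, 0.0, -1.0]
width: 0.0213
gripper_force: 59.0
```

Emit:
servo_tool:
  increments:
    - {"linear":[0,0,0.1],"spin":0}
    - {"linear":[0,0,0.2],"spin":0}
    - {"linear":[0,0,0.2],"spin":0}

```text
t: 14.03
tool_pos: [0.5655, 0.0192, 0.0776]
tcp_rot: [-0.0, 0.978, 0.208, -0.0]
force: [-0.0, 0.8, -1.6]
width: 0.0217
gripper_force: 59.0
```

Emit:
servo_tool:
  increments:
    - {"linear":[0,0,0.05],"spin":0}
    - {"linear":[0,0,0.1],"spin":0}
    - {"linear":[0,0,0.1],"spin":0}
    - {"linear":[0,0,0.1],"spin":0}

```text
t: 14.37
tool_pos: [0.5657, 0.0191, 0.0769]
tcp_rot: [0.0, 0.978, 0.208, 0.0]
force: [0.5, -0.2, 1.3]
width: 0.0217
gripper_force: 59.1
```

Emit:
servo_tool:
  increments:
    - {"linear":[0,0,0.05],"spin":0}
    - {"linear":[0,0,0.05],"spin":0}
    - {"linear":[0,0,0.05],"spin":0}
    - {"linear":[0,0,0.05],"spin":0}

```text
t: 14.7
tool_pos: [0.5657, 0.0192, 0.0767]
tcp_rot: [-0.0, 0.978, 0.208, 0.0]
force: [-2.8, 0.2, 7.8]
width: 0.0215
gripper_force: 60.1
```

The flange is on the bar: motion is stalled at about 9 N. Release, then lift away.

Emit:
servo_tool:
  increments:
    - {"linear":[0,0,0],"spin":0}
    - {"linear":[0,0,0],"spin":0}
    - {"linear":[0,0,0],"spin":0}
    - {"linear":[0,0,0],"spin":0}
    - {"linear":[0,0,0],"spin":0}
    - {"linear":[0,0,0],"spin":0}
    - {"linear":[0,0,0],"spin":0}
  grip: 0.5

```text
t: 15.28
tool_pos: [0.5656, 0.0192, 0.0762]
tcp_rot: [0.0, 0.978, 0.208, -0.0]
force: [1.2, -0.2, 0.4]
width: 0.0641
gripper_force: 0.0
```

Emit:
servo_tool:
  increments:
    - {"linear":[0,0,-1],"spin":0}
    - {"linear":[0,0,-2],"spin":0}
    - {"linear":[0,0,-4],"spin":0}
    - {"linear":[0,0,-6],"spin":0}
    - {"linear":[0,0,-8],"spin":0}
    - {"linear":[0,0,-10],"spin":0}
    - {"linear":[0,0,-12],"spin":0}
    - {"linear":[0,0,-14],"spin":0}
    - {"linear":[0,0,-14],"spin":0}
    - {"linear":[0,0,-14],"spin":0}
    - {"linear":[0,0,-14],"spin":0}

```text
t: 16.2
tool_pos: [0.5654, 0.0192, 0.2165]
tcp_rot: [-0.0, 0.978, 0.208, 0.0]
force: [-0.4, 0.0, 0.6]
width: 0.0641
gripper_force: 0.0
```

Run:
```python
from h import *
s=telemetry.read_state(); print(s["tool_pos"],s["force"],s["width"])
im=get_image("wrist"); sd=get_image("side"); sc=get_image("scene"); W=cloud(sd); W2=cloud(sc)
W3=wcloud(im); z=W3[...,2]; S=np.zeros(z.shape,bool); S[120:300,220:340]=1; m=S&(z>.105)&(z<.135); p=W3[m][:,:2].astype(np.float32); print(len(p),np.median(z[m]),cv2.minAreaRect(p))
o=np.zeros((600,800,3),np.uint8)
o[:300,:400]=cv2.resize(im["frame"][110:320,140:420],(400,300),interpolation=2)[:,:,::-1]
o[:300,400:]=cv2.resize(sc["frame"][130:265,260:440],(400,300),interpolation=2)[:,:,::-1]
o[300:,:400]=cv2.resize(sd["frame"][190:280,200:320],(400,300),interpolation=2)[:,:,::-1]
cv2.imwrite("pics/m5.png",o)
```

```text
[0.56541109 0.01922009 0.21646901] [-0.43125312  0.02847126  0.59762688] 0.06409619719479807
958 0.12189977487448714 ((0.5661293268203735, 0.018461469560861588), (0.023898620158433914, 0.021647337824106216), 24.234336853027344)
```

View pics/m5.png

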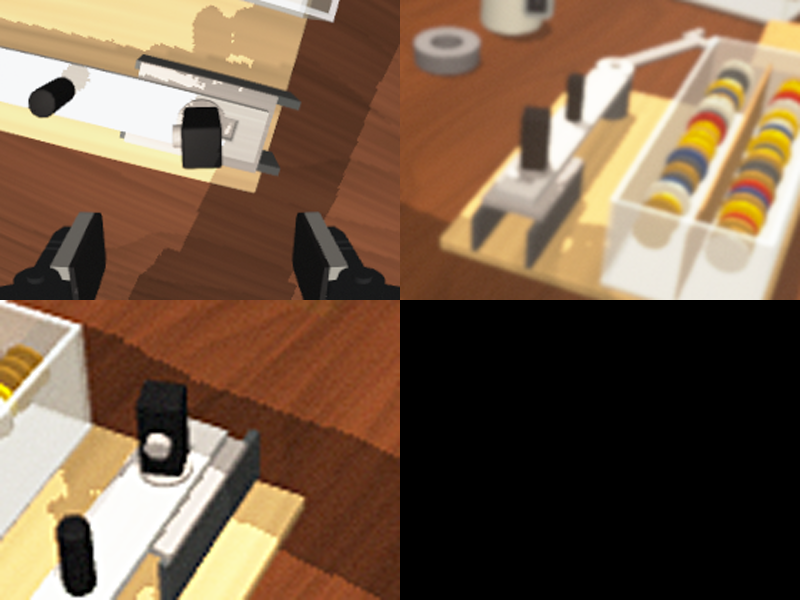

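The pin stands upright with its top at 0.122 m, which is exactly the seated height. The button is out and the bar is home, so I hand in.

```bash
python3 -c "
from station import order
print(order.finish_job())"
```

```text
the job is handed in; nothing more can be done
None
```

The job is handed in at about 16 s of the 72 s: the bar is home, the ball-lock pin is seated upright through slot and plate with its button out, and the plain pin was left untouched; the hand-in gave no verdict.

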